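# Pop open the touch-latch capsule cupboard

## Robot

A 6-joint arm with a two-finger parallel gripper is mounted at the origin on a cart in front of the work surface, level with it; the furniture and walls round the work are solid. World frame = base frame: x ahead of the robot, y to its left, z up, the work surface at z = 0. Lengths are in m, angles in rad, forces in N, time in s.
With the tool pointing down it reaches from about 0.35 to 0.975 m from the base axis. Payload 4.9 kg.
Tool frame: the origin (TCP) lies midway between the tips of the shut fingers; the grasp point (between the pads) lies 19 mm behind it (ctrl.tcp_to_grasp is the distance from the TCP to the grasp point, in m); z points along the fingers, y is the line along which they close (so a half turn about z gives the same grasp; the last joint's range is limited). The gripper opens to 85 mm and grips with 20 to 120 N. Pads are 22 mm wide; open, the fingers measure 114 mm over their backs; the gripper's body (76 mm by 85 mm) begins 54 mm behind the grasp point. The pads swing forward as they close: fully open they stand 13 mm farther back than shut.
Start: joints at [-1.381, 0.053, 1.613, -0, 1.476, -0.119], TCP at [0.19, -0.595, 0.231] pointing down, gripper open.
Joint ranges: [-3.01, 3.01], [-1.01, 2.22], [0.06, 2.58], [-1.02, 4.17], [0.09, 2.62], [-3.14, 3.14]. Speed limits (rad/s): [2.57, 2.57, 3.14, 3.14, 3.14, 3.14].

## Interface

Orientations are given as a rotation vector (axis times angle).
In Python, from station import ctrl gives the robot as it stands.
- The arm moves only by the shell command python3 jog.py [FORCE], which reads ROWS from standard input. ROWS is 1 to 20 rows, parted by a bar, with the numbers parted by spaces; each row has 7 numbers: the finger opening in m, then dx, dy, dz in normalised numbers (1 is 0.5 m), then a rotation vector rx, ry, rz in parts of the range, where 1.0 means 4 rad; each row is the pose to reach, as a shift and turn from the pose commanded when the command began, along the tool's axes at that moment; what a row does not reach only later rows make up. A row lasts 1/12 s, in which the tool goes at most 0.0417 m and 0.125 rad, less where a joint would pass 70% of its speed; a pose out of reach is approached as far as the arm can. The fingers move at their own pace and stop on an object; FORCE is the grip in N (left out, the last holds). Time passes only in rows, so rows that do not move let the fingers close. It prints the time, the measured TCP pose, the force, the opening and the grip force at its end. Input that does not fit is refused with a message, and nothing moves.
- ctrl.get_obs(): the state, without advancing time (a new reading comes with each control period).
- ctrl.get_image(name): name is "scene" or "top"; returns the picture (384x512x3 uint8, red, green, blue); there is no depth.
- ctrl.camera_params(name): a dict with "fx", "fy", "cx", "cy" (pixels), "k1" (the pictures are not rectified: a ray, as slopes to the right and down, at radius r is drawn at 1 + k1 r^2 times it, then the intrinsics apply), "T" (4x4, takes a point from camera to world coordinates). Camera axes: x right, y down, z forward; pixel columns grow to the right and rows downward; lengths in m; the calibration is good to about 2 mm. A picture is of the moment at which its call begins. camera_params takes no time and is no camera call.
- ctrl.finish_job(): hands the job in; it is judged then, once.
The state is a dict: "t": time; "q": joint angles; "dq": joint speeds; "effort": joint torques, N m; "tool_pos": TCP position; "tool_rot": TCP orientation; "contact_force": force on the tool from outside, world axes, zero at the start; "wrist_torque": the same for the moment, N m; "opening": finger opening in m; "grip_force": force on a finger pad.
Only numpy, scipy, OpenCV 4.12 (cv2) and the standard library are available. Lean on these libraries where they do the work, as an engineer would, in place of code of your own. Each camera call takes 0.05 s, during which the arm holds its last target. There are 200 camera calls.

## Task

A tub or a tin stands in front of the green door of the little capsule cupboard: push it along the worktop with the fingers, without gripping or lifting it, until it stands upright wholly to one side of the door. Then press the door in at its steel spot so that the touch catch lets go and the spring swings the door ajar, and leave the door as the spring leaves it. Leave everything else standing where it is.

Things in the scene. Friction and masses are not known exactly. Their poses are not given: they have to be found in the camera images.
- cupboard: Light-wood cupboard, fixed, 110 mm deep (x), 180 wide (y), 180 high. Origin: centre of its underside; its -x points out of its front, +y to its left as the robot sees it. Green upright door, y -75 to 75 mm, z 22 to 164 mm, hinged on its left (+y) edge; its shut face is at x = -69 mm, 14 mm proud of the wooden front edges (x = -55 mm).
- door (a joint): Green door's angle, rad: 0 latched shut, positive as it swings out. It cannot be pulled open. Pressed in about 6 mm at the spot (4 to 6 N; firm stop at 8 mm, -0.058 rad) the catch lets go for good; as the finger backs off, a weak spring swings the door out to about 0.6 rad and keeps it there, its free edge about 85 mm farther out.
- touch_spot (a point): Centre of the flat round steel spot, 24 mm across, on the green door's outer face: 20 mm from its free (right) edge, 145 mm above the worktop, 35 mm below the cupboard's top. Moves with the door.
- tub: White, red and blue yogurt tub, round, at most 72 mm across, 71 mm high, about 0.18 kg, loose. Origin: centre of its underside; z up. It stands either in front of the door, about 35 to 50 mm off it, or well to the right, nearly straight ahead of the robot; the tin stands at the other place. Only the one in front is to be pushed.
- tin: Round light-coloured food tin with a metal top, 76 mm across, 58 mm high, about 0.22 kg, loose. Origin: centre of its underside; z up. See the tub for where it stands.
- mug: White mug with dark dots, 82 mm across, 91 mm high, handle at its side, loose; stands to the right on the worktop, to be left alone. Origin: centre of its underside.
- green_capsule: Green coffee capsule, 53 mm across, 33 mm high, loose, to the right; to be left alone. Origin: centre of its underside.

How it is judged:
On the way, in this order (a step that is already met when the one before it is completed fails the run):
1. the tub or tin that stood in front of the door stands beside it ((y of tub in the frame of cupboard above 0.1 m or y of tub in the frame of cupboard below -0.1 m) and (y of tin in the frame of cupboard above 0.1 m or y of tin in the frame of cupboard below -0.1 m)), for 0.2 s.
2. the catch has let go and the door is ajar (value of joint door above 0.3 rad), for 0.2 s.
At the end, for the whole second after the job is handed in: The green door stands ajar and still, between 0.4 and 0.8 rad, as its spring leaves it; tub and tin stand upright (within 0.1 rad) and still on the worktop, each with its centre more than 100 mm to one side of the cupboard's middle line (all of step 1 and value of joint door between 0.4 and 0.8 rad and velocity of joint door below 0.1 rad/s and angle between each of tub, tin's own z axis and vertical below 0.1 rad and height (world z) of tub between -0.006 and 0.006 m and linear speed of each of tub, tin below 0.02 m/s and height (world z) of tin between -0.006 and 0.006 m); the robot touches nothing.
It fails at once if the door comes open while the tub or the tin still stands in front of it (value of joint door above 0.05 rad and not ((y of tub in the frame of cupboard above 0.1 m or y of tub in the frame of cupboard below -0.1 m) and (y of tin in the frame of cupboard above 0.1 m or y of tin in the frame of cupboard below -0.1 m))).
It fails at once if both the tub and the tin are shifted (only the one in front of the door may be) (distance of each of tub, tin from where it was at the start of the episode above 0.025 m).
It fails at once if the tub or the tin is lifted off the worktop or tipped (height (world z) of any of tub, tin above 0.015 m or angle between any of tub, tin's own z axis and vertical above 0.4 rad).
It fails at once if the mug or the green capsule is shifted (distance of any of mug, green_capsule from where it was at the start of the episode above 0.025 m).
It fails at once if the door is swung wide open (value of joint door above 1 rad).
It also fails if it takes over 42 s, if anything falls off the work surface, if the arm or the gripper's body presses on something with over 40 N, if the wrist force passes 120 N, or if a joint passes its speed limit or range.

## Working session

There is one attempt and no reset: what is moved stays moved. The work goes in short steps, Python scripts to look and compute and a shell command to move; the robot and the scene stay as the last step left them, time stands still between calls to the robot, and variables do not carry over. Pictures are saved under pics/ and viewed, at most 10 in all, crops included, and the job is handed in when it is done.

```bash
ls; mkdir -p pics
python3 - <<'E'
from station import ctrl
import cv2,numpy as np
for n in("scene","top"):
    im=ctrl.get_image(n);cv2.imwrite(f"pics/{n}0.png",im[:,:,::-1])
    p=ctrl.camera_params(n);print({k:np.round(v,4).tolist() for k,v in p.items()})
o=ctrl.get_obs();print(o)
E
```

```text
jog.py
pics
station.py
{'fx': 493.4463, 'fy': 493.4463, 'cx': 245.875, 'cy': 193.1422, 'k1': -0.0859, 'T': [[-0.8484, -0.3754, 0.3732, 0.1009], [-0.5291, 0.6241, -0.575, 0.8017], [-0.0171, -0.6853, -0.7281, 0.9837], [0.0, 0.0, 0.0, 1.0]]}
{'fx': 419.7322, 'fy': 419.7322, 'cx': 259.7933, 'cy': 190.3242, 'k1': -0.0977, 'T': [[0.0348, -0.9683, 0.2473, 0.2604], [-0.9994, -0.0335, 0.0094, 0.0903], [-0.0008, -0.2475, -0.9689, 1.1985], [0.0, 0.0, 0.0, 1.0]]}
{'t': 0.1, 'q': array([-1.38101785e+00,  5.33344199e-02,  1.61417311e+00,  2.40945136e-05,
        1.47599063e+00, -1.18984032e-01]), 'dq': array([-0.00012043, -0.00090204, -0.00454836, -0.00016403, -0.00068995,
        0.00023977]), 'effort': array([ 1.17419809e-04, -3.94898736e+01, -3.71364498e+01, -9.68330755e-05,
        3.89927358e-03, -1.65040240e-05]), 'tool_pos': array([ 0.18983347, -0.59487755,  0.23014913]), 'tool_rot': array([-3.10234732e+00, -4.82782226e-01,  6.82354547e-05]), 'contact_force': array([-0.4636607 , -0.35781097,  0.11510213]), 'wrist_torque': array([ 0.02487892, -0.01544562, -0.00877893]), 'grip_force': 0.0, 'opening': 0.08573142234715427}
```

View pics/scene0.png

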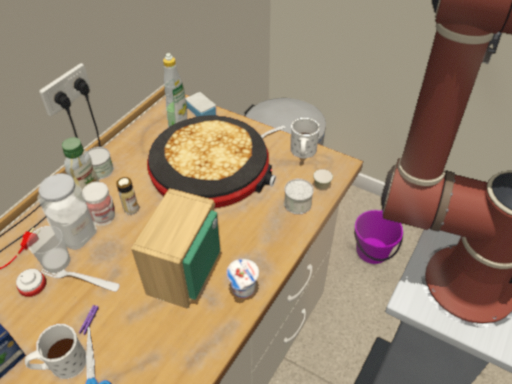

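View pics/top0.png

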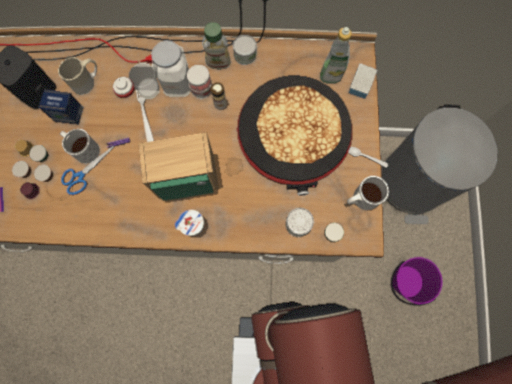

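The scene view shows the tub at about (243,277) in front of the green door (203,255), and the tin at (298,196). In the top view the tub is at (190,222), the tin at (300,222), the capsule at (334,232) and the mug at (371,192). The tub is the one to push. I'll zoom in to measure.

```bash
cat > h.py <<'E'
import numpy as np,cv2
from station import ctrl
def ray(n,px):
    p=ctrl.camera_params(n);K=np.array([[p['fx'],0,p['cx']],[0,p['fy'],p['cy']],[0,0,1]])
    u=cv2.undistortPoints(np.array([[px]],float),K,np.array([p['k1'],0,0,0,0.]))[0,0]
    T=np.array(p['T']);return T[:3,3],T[:3,:3]@np.array([u[0],u[1],1])
def onz(n,px,z):
    o,d=ray(n,px);return o+d*(z-o[2])/d[2]
def pix(n,X):
    p=ctrl.camera_params(n);T=np.array(p['T']);c=T[:3,:3].T@(np.array(X)-T[:3,3]);a=c[:2]/c[2]
    a=a*(1+p['k1']*(a@a));return np.array([a[0]*p['fx']+p['cx'],a[1]*p['fy']+p['cy']])
E
python3 - <<'E'
import cv2,numpy as np
a=cv2.imread("pics/top0.png")[120:250,130:260];b=cv2.imread("pics/scene0.png")[180:310,130:260]
f=lambda i:cv2.resize(i,(400,400),interpolation=cv2.INTER_CUBIC)
cv2.imwrite("pics/zoom.png",np.hstack([f(a),f(b)]))
from h import *
for n in("scene0","top0"):
    h=cv2.cvtColor(cv2.imread(f"pics/{n}.png"),cv2.COLOR_BGR2HSV)
    m=cv2.inRange(h,(70,90,30),(95,255,255))
    cs=max(cv2.findContours(m,0,2)[0],key=cv2.contourArea)
    print(n,cv2.contourArea(cs),cv2.approxPolyDP(cs,3,True)[:,0].tolist())
for nm,p,z in(("tub",(190,222),.071),("tin",(300,222),.058),("cap",(334,232),.033),("mug",(371,192),.091)): print(nm,onz("top",p,z).round(3))
E
```

```text
scene0 1507.0 [[212, 211], [183, 261], [191, 297], [195, 297], [218, 251], [216, 228], [211, 228], [215, 217]]
top0 411.5 [[211, 189], [208, 183], [203, 191], [202, 186], [194, 184], [206, 180], [206, 175], [151, 184], [153, 189], [165, 190], [166, 186], [178, 190], [180, 184], [187, 188], [185, 195], [196, 186], [202, 192], [205, 187]]
tub [0.452 0.289 0.071]
tin [ 0.465 -0.012  0.058]
cap [ 0.445 -0.111  0.033]
mug [ 0.549 -0.204  0.091]
```

View pics/zoom.png

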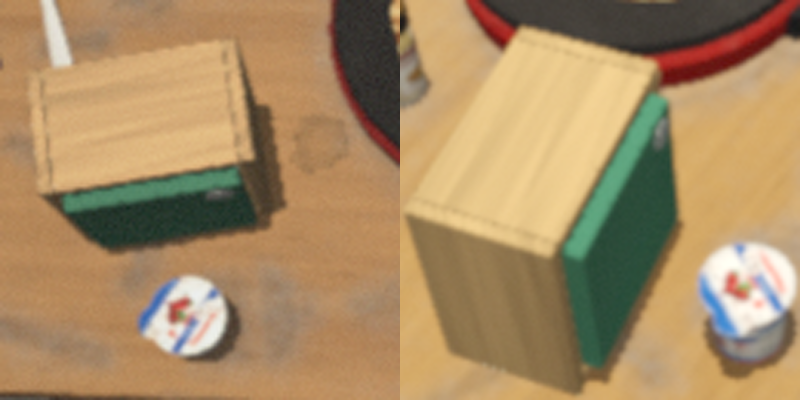

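The zoom shows these cupboard-top corners:

| View | Corner pixels |
|---|---|
| Top | (140.4,144), (207,133), (212.5,172), (143,182.4) |
| Scene | (170.6,188.8), (214.5,201.1), (180.4,262.9), (133.2,248.2) |

The spot is at top (200.5,182.7) and scene (214.5,222.6), and the tub lid is at top (190.5,223).

Run:
```python
from h import *
S={"top":[(140.4,144),(207,133),(212.5,172),(143,182.4)],"scene":[(170.6,188.8),(214.5,201.1),(180.4,262.9),(133.2,248.2)]}
for n in S:
    P=np.array([onz(n,p,.18) for p in S[n]]);print(n,P.round(3)[:,:2].tolist(),P.mean(0).round(3),[np.linalg.norm(P[i]-P[i-1]).round(3) for i in range(4)])
def tri(pa,pb):
    A=np.zeros((3,3));b=np.zeros(3)
    for n,p in(("top",pa),("scene",pb)):
        o,d=ray(n,p);d/=np.linalg.norm(d);M=np.eye(3)-np.outer(d,d);A+=M;b+=M@o
    return np.linalg.solve(A,b)
print("spot",tri((200.5,182.7),(214.5,222.6)),onz("top",(200.5,182.7),.145),onz("scene",(214.5,222.6),.145))
print("tub",tri((190.5,222.5),((748-400)/3.077+130,288/3.077+180)),onz("top",(190.5,222.5),.071))
```

```text
top [[0.634, 0.415], [0.67, 0.243], [0.564, 0.222], [0.531, 0.397]] [0.6   0.319 0.18 ] [np.float64(0.105), np.float64(0.176), np.float64(0.108), np.float64(0.178)]
scene [[0.666, 0.244], [0.559, 0.223], [0.524, 0.395], [0.629, 0.417]] [0.595 0.32  0.18 ] [np.float64(0.177), np.float64(0.109), np.float64(0.176), np.float64(0.107)]
spot [0.54184804 0.25457287 0.14986717] [0.54449688 0.25578873 0.145     ] [0.54297587 0.25124681 0.145     ]
tub [0.44999658 0.28752213 0.06408243] [0.4511327 0.2870296 0.071    ]
```

```bash
cat >> h.py <<'E'
from scipy.spatial.transform import Rotation as Ro
C=np.array([.597,.3195,0]);psi=.2;Rc=Ro.from_euler('z',psi)
def W(x,y,z): return C+Rc.apply([x,y,z])
def rel(p,yaw,tx=0,ty=0):
    """row for TCP at world p; tool x at world yaw (rel. to cupboard), tx tilt about cupboard x, ty about cupboard y"""
    o=ctrl.get_obs();R=Ro.from_rotvec(o['tool_rot'])
    D=Rc*Ro.from_euler('xyz',[tx,ty,0])*Ro.from_euler('z',yaw)*Ro.from_rotvec([np.pi,0,0])
    return np.r_[R.inv().apply(np.array(p)-o['tool_pos']),(R.inv()*D).as_rotvec()].round(3)
E
python3 - <<'E'
from h import *
print(W(-.148,.08,.2),rel([.42,-.1,.23],0),rel(W(-.148,.08,.2),np.pi/2),rel(W(-.148,.08,.2),np.pi/2,-.3))
E
```

```text
[0.4360566  0.36850227 0.2       ] [ 0.37  -0.402  0.001 -0.002 -0.     0.109] [ 5.270e-01 -8.430e-01  3.200e-02 -1.000e-03 -2.000e-03 -1.462e+00] [ 0.527 -0.843  0.032 -0.221 -0.246 -1.45 ]
```

The rows are not in the units I measure in: shifts go in shares of 0.5 m and turns go in shares of 4 rad. I convert before sending: -0.4 m is -0.8, 0.37 m is 0.74.

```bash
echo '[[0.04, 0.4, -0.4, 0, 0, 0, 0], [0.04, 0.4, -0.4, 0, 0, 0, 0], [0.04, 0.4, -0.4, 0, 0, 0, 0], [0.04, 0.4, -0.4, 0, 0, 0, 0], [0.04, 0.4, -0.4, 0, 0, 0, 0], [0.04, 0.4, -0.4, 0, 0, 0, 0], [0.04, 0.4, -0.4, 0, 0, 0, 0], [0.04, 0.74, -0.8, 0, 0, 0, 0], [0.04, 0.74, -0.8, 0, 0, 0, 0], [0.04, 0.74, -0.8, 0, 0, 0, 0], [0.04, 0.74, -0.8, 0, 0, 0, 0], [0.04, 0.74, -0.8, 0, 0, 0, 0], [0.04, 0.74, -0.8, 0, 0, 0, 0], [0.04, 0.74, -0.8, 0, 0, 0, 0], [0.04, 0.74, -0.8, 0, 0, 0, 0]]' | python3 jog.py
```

```text
refused: ROWS must be rows parted by a bar, with the numbers parted by spaces. Nothing was moved.
```

Nothing moved. I misread the format; it is rows parted by a bar, with the numbers parted by spaces. Resending.

```bash
echo '0.04 0.4 -0.4 0 0 0 0 | 0.04 0.4 -0.4 0 0 0 0 | 0.04 0.4 -0.4 0 0 0 0 | 0.04 0.4 -0.4 0 0 0 0 | 0.04 0.4 -0.4 0 0 0 0 | 0.04 0.4 -0.4 0 0 0 0 | 0.04 0.4 -0.4 0 0 0 0 | 0.04 0.74 -0.8 0 0 0 0 | 0.04 0.74 -0.8 0 0 0 0 | 0.04 0.74 -0.8 0 0 0 0 | 0.04 0.74 -0.8 0 0 0 0 | 0.04 0.74 -0.8 0 0 0 0 | 0.04 0.74 -0.8 0 0 0 0 | 0.04 0.74 -0.8 0 0 0 0 | 0.04 0.74 -0.8 0 0 0 0' | python3 jog.py
python3 - <<'E'
from h import *
print(rel(W(-.148,.08,.2),np.pi/2,-.3),ctrl.get_obs()['q'].round(2))
E
```

```text
t: 1.35
tool_pos: [0.4213, -0.099, 0.2309]
tool_rot: [-3.102, -0.492, 0.0]
contact_force: [-0.1, -0.3, 0.5]
opening: 0.0397
grip_force: 0.0
[ 0.159 -0.44   0.031 -0.219 -0.246 -1.445] [-0.4  -0.44  2.04  0.    1.54  0.85]
```

Converted, -0.44 m is -0.88, 0.159 m is 0.318, -1.445 rad is -0.3613.

```bash
R='x'; echo '0.04 0.318 -0.88 0.062 -0.0548 -0.0615 -0.3613 | 0.04 0.318 -0.88 0.062 -0.0548 -0.0615 -0.3613 | 0.04 0.318 -0.88 0.062 -0.0548 -0.0615 -0.3613 | 0.04 0.318 -0.88 0.062 -0.0548 -0.0615 -0.3613 | 0.04 0.318 -0.88 0.062 -0.0548 -0.0615 -0.3613 | 0.04 0.318 -0.88 0.062 -0.0548 -0.0615 -0.3613 | 0.04 0.318 -0.88 0.062 -0.0548 -0.0615 -0.3613 | 0.04 0.318 -0.88 0.062 -0.0548 -0.0615 -0.3613 | 0.04 0.318 -0.88 0.062 -0.0548 -0.0615 -0.3613 | 0.04 0.318 -0.88 0.062 -0.0548 -0.0615 -0.3613 | 0.04 0.318 -0.88 0.062 -0.0548 -0.0615 -0.3613 | 0.04 0.318 -0.88 0.062 -0.0548 -0.0615 -0.3613 | 0.04 0.318 -0.88 0.062 -0.0548 -0.0615 -0.3613 | 0.04 0.318 -0.88 0.062 -0.0548 -0.0615 -0.3613 | 0.04 0.318 -0.88 0.062 -0.0548 -0.0615 -0.3613 | 0.04 0.318 -0.88 0.062 -0.0548 -0.0615 -0.3613' | python3 jog.py
python3 - <<'E'
from h import *
print(rel(W(-.148,.08,.2),np.pi/2,-.3),rel(W(-.15,.08,.016),np.pi/2,-.3),rel(W(-.15,-.09,.016),np.pi/2,-.3),ctrl.get_obs()['q'].round(2))
cv2.imwrite("pics/s1.png",ctrl.get_image("scene")[:,:,::-1])
E
```

```text
t: 2.68
tool_pos: [0.4392, 0.364, 0.2005]
tool_rot: [1.843, 2.234, -0.28]
contact_force: [0.6, -0.6, 0.2]
opening: 0.0397
grip_force: 0.0
[ 0.005 -0.002 -0.001 -0.002  0.001 -0.008] [ 0.06  -0.004  0.175 -0.002  0.001 -0.008] [-0.103 -0.003  0.225 -0.002  0.001 -0.008] [ 0.69  0.06  1.68 -0.26  1.55  0.52]
```

View pics/s1.png

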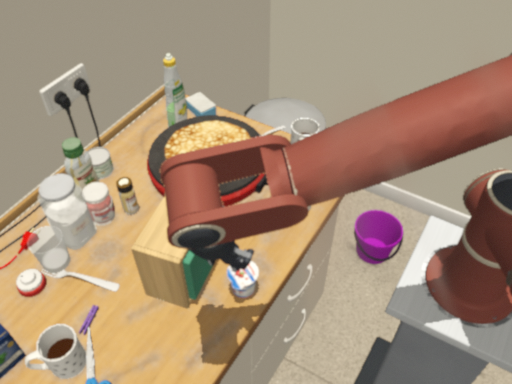

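The scene view shows the gripper (240,258) left of the tub (243,277), with the wrist housing at (200,235). I'll check wrist-to-cupboard clearance partway through the descent.

Converted, 0.09 m is 0.18, 0.08 m is 0.16.

```bash
echo '0.04 0.03 -0.008 0.1 0 0 0 | 0.04 0.05 -0.008 0.16 0 0 0 | 0.04 0.056 -0.008 0.18 0 0 0 | 0.04 0.056 -0.008 0.18 0 0 0 | 0.04 0.056 -0.008 0.18 0 0 0' | python3 jog.py
python3 - <<'E'
from h import *
a=ctrl.get_image("top")[90:290,90:330,::-1];b=ctrl.get_image("scene")[130:330,110:350,::-1]
cv2.imwrite("pics/c1.png",cv2.resize(np.vstack([a,b])[:, :],None,fx=1.5,fy=1.5))
print(rel(W(-.15,.08,.016),np.pi/2,-.3))
E
```

```text
t: 3.15
tool_pos: [0.4351, 0.3642, 0.1067]
tool_rot: [1.84, 2.236, -0.28]
contact_force: [0.7, 1.0, 1.4]
opening: 0.04
grip_force: 0.0
[ 0.03  -0.002  0.088  0.002 -0.001 -0.007]
```

View pics/c1.png

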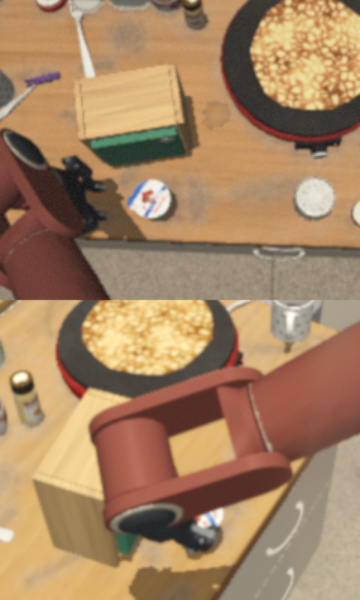

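The top view shows the fingers at about (157,222), left of the tub (190,222) and level with it. The wrist is high and clear of the cupboard, so I'll go down and then push.

Converted, 0.086 m is 0.172, 0.06 m is 0.12.

```bash
echo '0.04 0.02 -0.004 0.06 0 0 0 | 0.04 0.04 -0.004 0.12 0 0 0 | 0.04 0.052 -0.004 0.156 0 0 0 | 0.04 0.058 -0.004 0.172 0 0 0 | 0.04 0.058 -0.004 0.172 0 0 0 | 0.04 0.058 -0.004 0.172 0 0 0' | python3 jog.py
python3 - <<'E'
from h import *
print(rel(W(-.15,.03,.016),np.pi/2,-.3),rel(W(-.15,-.085,.016),np.pi/2,-.3))
E
```

```text
t: 3.75
tool_pos: [0.4335, 0.3676, 0.0173]
tool_rot: [1.839, 2.237, -0.275]
contact_force: [-0.0, -0.3, -0.3]
opening: 0.0397
grip_force: 0.0
[-0.047  0.001  0.016  0.001 -0.    -0.006] [-0.157  0.001  0.05   0.001 -0.    -0.006]
```

Converted, -0.1 m is -0.2, -0.096 m is -0.192.

```bash
echo '0.04 -0.03 0 0.01 0 0 0 | 0.04 -0.06 0 0.02 0 0 0 | 0.04 -0.072 0 0.024 0 0 0 | 0.04 -0.084 0 0.028 0 0 0 | 0.04 -0.096 0 0.032 0 0 0 | 0.04 -0.108 0 0.034 0 0 0 | 0.04 -0.12 0 0.038 0 0 0 | 0.04 -0.132 0 0.042 0 0 0 | 0.04 -0.144 0 0.046 0 0 0 | 0.04 -0.156 0 0.05 0 0 0 | 0.04 -0.168 0 0.054 0 0 0 | 0.04 -0.18 0 0.058 0 0 0 | 0.04 -0.192 0 0.06 0 0 0 | 0.04 -0.2 0 0.062 0 0 0 | 0.04 -0.2 0 0.062 0 0 0' | python3 jog.py
python3 - <<'E'
from h import *
cv2.imwrite("pics/c2.png",cv2.resize(ctrl.get_image("top")[90:290,90:330,::-1],None,fx=2.5,fy=2.5))
print(rel(W(-.15,-.085,.016),np.pi/2,-.3))
E
```

```text
t: 5.0
tool_pos: [0.4524, 0.2629, 0.0152]
tool_rot: [1.84, 2.237, -0.281]
contact_force: [-0.2, -0.1, 0.1]
opening: 0.0398
grip_force: 0.0
[-0.056  0.003  0.017 -0.002  0.002 -0.005]
```

View pics/c2.png

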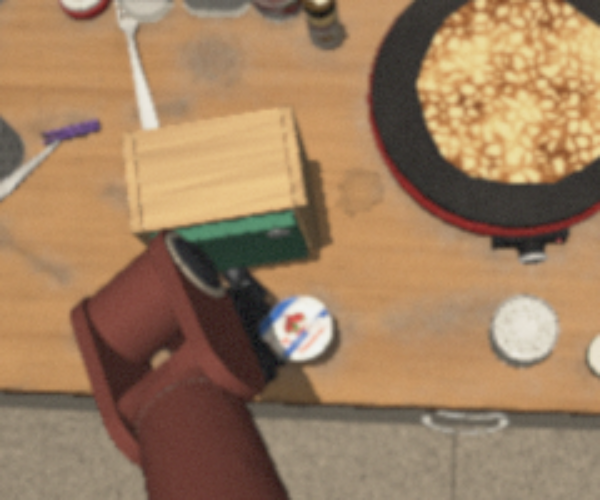

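The top view shows the tub upright at (209,221), cradled by the fingers. It needs about 75 mm more.

Converted, -0.075 m is -0.15, -0.07 m is -0.14.

```bash
echo '0.04 -0.012 0 0.004 0 0 0 | 0.04 -0.024 0 0.008 0 0 0 | 0.04 -0.036 0 0.012 0 0 0 | 0.04 -0.048 0.002 0.014 0 0 0 | 0.04 -0.06 0.002 0.018 0 0 0 | 0.04 -0.072 0.002 0.022 0 0 0 | 0.04 -0.084 0.004 0.026 0 0 0 | 0.04 -0.096 0.004 0.03 0 0 0 | 0.04 -0.108 0.004 0.034 0 0 0 | 0.04 -0.12 0.004 0.038 0 0 0 | 0.04 -0.132 0.004 0.04 0 0 0 | 0.04 -0.14 0.004 0.044 0 0 0 | 0.04 -0.146 0.004 0.046 0 0 0 | 0.04 -0.15 0.004 0.046 0 0 0 | 0.04 -0.15 0.004 0.046 0 0 0' | python3 jog.py
python3 - <<'E'
from h import *
im=ctrl.get_image("top")[:,:,::-1];cv2.imwrite("pics/top3.png",im)
cv2.imwrite("pics/c3.png",cv2.resize(im[90:290,90:330],None,fx=2.5,fy=2.5))
E
```

```text
t: 6.3
tool_pos: [0.4697, 0.187, 0.0157]
tool_rot: [1.839, 2.237, -0.28]
contact_force: [-0.9, -0.1, -0.7]
opening: 0.04
grip_force: 0.4
```

View pics/c3.png

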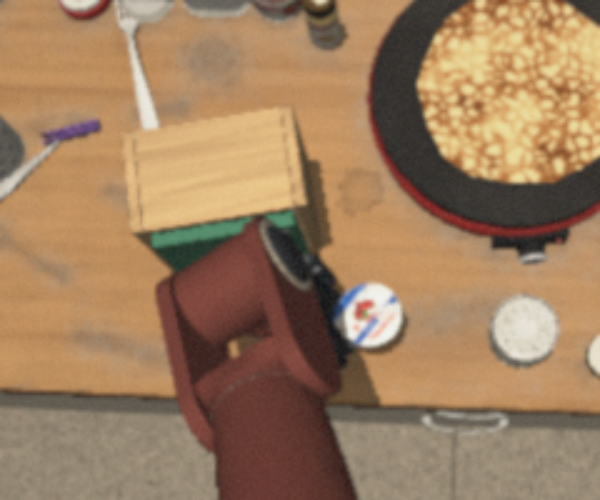

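Run:
```python
from h import *
P=onz("top",(237.6,216.4),.071);print(P,Rc.inv().apply(P-C))
print(rel(W(-.15,-.06,.02),np.pi/2,-.3),rel(W(-.15,-.04,.22),np.pi/2,-.3), ctrl.get_obs()['q'].round(2))
```

```text
[0.47267131 0.15925669 0.071     ] [-0.15368583 -0.13234882  0.071     ]
[ 0.041  0.001 -0.017 -0.002  0.001 -0.005] [ 0.001  0.001 -0.214 -0.002  0.001 -0.005] [ 0.39  0.08  2.   -0.33  1.14  0.35]
```

Converted, -0.21 m is -0.42, -0.17 m is -0.34.

```bash
echo '0.04 0.04 0 -0.012 0 0 0 | 0.04 0.08 0 -0.024 0 0 0 | 0.04 0.08 0 -0.1 0 0 0 | 0 0.07 0 -0.18 0 0 0 | 0 0.04 0 -0.26 0 0 0 | 0 0.02 0 -0.34 0 0 0 | 0 0 0 -0.42 0 0 0 | 0 0 0 -0.42 0 0 0 | 0 0 0 -0.42 0 0 0' | python3 jog.py
python3 - <<'E'
from h import *
print(rel(W(-.14,-.055,.16),0,0,-.5), ctrl.get_obs()['q'].round(2))
E
```

```text
t: 7.1
tool_pos: [0.4594, 0.2498, 0.2204]
tool_rot: [1.838, 2.235, -0.269]
contact_force: [-0.5, 0.4, -1.2]
opening: 0.0
grip_force: 0.0
[ 0.004  0.008  0.062 -0.155  0.62   1.593] [ 0.51 -0.11  1.81 -0.29  1.53  0.34]
```

Converted, 0.062 m is 0.124, 0.008 m is 0.016, 1.593 rad is 0.3983.

```bash
echo '0 0 0 0 -0.0388 0.155 0.3983 | 0 0 0 0 -0.0388 0.155 0.3983 | 0 0 0 0 -0.0388 0.155 0.3983 | 0 0 0 0 -0.0388 0.155 0.3983 | 0 0 0 0 -0.0388 0.155 0.3983 | 0 0 0 0 -0.0388 0.155 0.3983 | 0 0 0 0 -0.0388 0.155 0.3983 | 0 0 0 0 -0.0388 0.155 0.3983 | 0 0 0 0 -0.0388 0.155 0.3983 | 0 0 0 0 -0.0388 0.155 0.3983 | 0 0 0 0 -0.0388 0.155 0.3983 | 0 0 0 0 -0.0388 0.155 0.3983 | 0 0.008 0.016 0.124 -0.0388 0.155 0.3983 | 0 0.008 0.016 0.124 -0.0388 0.155 0.3983 | 0 0.008 0.016 0.124 -0.0388 0.155 0.3983 | 0 0.008 0.016 0.124 -0.0388 0.155 0.3983 | 0 0.008 0.016 0.124 -0.0388 0.155 0.3983' | python3 jog.py
python3 - <<'E'
from h import *
print(rel(W(-.14,-.055,.145),0,0,-.5),rel(W(-.07,-.055,.145),0,0,-.5), ctrl.get_obs()['q'].round(2))
a=ctrl.get_image("top")[90:290,90:330,::-1];b=ctrl.get_image("scene")[130:330,110:350,::-1]
cv2.imwrite("pics/c4.png",cv2.resize(np.hstack([a,b]),None,fx=1.6,fy=1.6))
E
```

```text
t: 8.52
tool_pos: [0.4688, 0.2361, 0.1567]
tool_rot: [-2.987, -0.302, -0.752]
contact_force: [0.5, 0.9, 1.3]
opening: 0.0002
grip_force: 0.0
[-0.004 -0.001  0.011  0.002  0.007  0.002] [ 0.058 -0.001  0.044  0.002  0.007  0.002] [ 0.37 -0.45  2.23 -0.11  0.88  1.78]
```

View pics/c4.png

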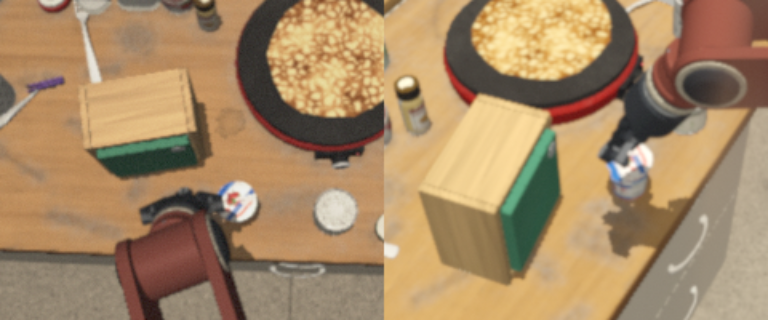

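The view shows the shut fingers tilted toward the door and clear of the tub, which stands upright at right.

Converted, 0.048 m is 0.096, 0.04 m is 0.08.

```bash
echo '0 0.02 0 0.036 0 0 0 | 0 0.05 0 0.054 0 0 0 | 0 0.08 -0.002 0.07 0 0 0 | 0 0.086 -0.002 0.072 0 0 0 | 0 0.09 -0.002 0.074 0 0 0 | 0 0.094 -0.002 0.076 0 0 0 | 0 0.096 -0.002 0.078 0 0 0 | 0 0.096 -0.002 0.078 0 0 0' | python3 jog.py
```

```text
t: 9.28
tool_pos: [0.5275, 0.2488, 0.1444]
tool_rot: [-2.987, -0.3, -0.752]
contact_force: [-1.1, -0.4, -0.5]
opening: -0.0001
grip_force: 0.0
```

Converted, 0.004 m is 0.008, 0.002 m is 0.004.

```bash
echo '0 0.004 0 0.002 0 0 0 | 0 0.008 0 0.004 0 0 0 | 0 0.008 0 0.004 0 0 0' | python3 jog.py; echo '0 0.004 0 0.002 0 0 0 | 0 0.008 0 0.004 0 0 0 | 0 0.008 0 0.004 0 0 0' | python3 jog.py
```

```text
t: 9.53
tool_pos: [0.5322, 0.2496, 0.1445]
tool_rot: [-2.987, -0.299, -0.752]
contact_force: [0.7, -0.4, -0.6]
opening: -0.0
grip_force: 0.0
t: 9.78
tool_pos: [0.5365, 0.2504, 0.1442]
tool_rot: [-2.988, -0.299, -0.75]
contact_force: [-0.9, 0.0, 0.8]
opening: 0.0001
grip_force: 0.9
```

Converted, 0.004 m is 0.008, 0.002 m is 0.004.

```bash
echo '0 0.004 0 0.002 0 0 0 | 0 0.008 0 0.004 0 0 0 | 0 0.008 0 0.004 0 0 0' | python3 jog.py; echo '0 0.004 0 0.002 0 0 0 | 0 0.004 0 0.002 0 0 0' | python3 jog.py
```

```text
t: 10.03
tool_pos: [0.5406, 0.2514, 0.1442]
tool_rot: [-2.988, -0.299, -0.749]
contact_force: [-3.3, 0.3, 1.7]
opening: 0.0001
grip_force: 1.4
t: 10.2
tool_pos: [0.5427, 0.2519, 0.1442]
tool_rot: [-2.988, -0.299, -0.75]
contact_force: [-3.2, 0.9, 0.5]
opening: -0.0001
grip_force: 1.6
```

Converted, 0.002 m is 0.004, 0.001 m is 0.002.

```bash
echo '0 0.004 0 0.002 0 0 0 | 0 0.004 0 0.002 0 0 0' | python3 jog.py; echo '0 0.004 0 0.002 0 0 0 | 0 0.004 0 0.002 0 0 0' | python3 jog.py
```

```text
t: 10.37
tool_pos: [0.5444, 0.2523, 0.1441]
tool_rot: [-2.989, -0.299, -0.747]
contact_force: [-8.3, 0.0, 2.9]
opening: 0.0001
grip_force: 3.9
t: 10.53
tool_pos: [0.5449, 0.2524, 0.1439]
tool_rot: [-2.992, -0.3, -0.74]
contact_force: [-21.1, -4.2, 12.1]
opening: -0.0
grip_force: 10.9
```

The firm stop is reached, so the catch should have let go. I'll back straight off.

Converted, -0.14 m is -0.28, -0.12 m is -0.24.

```bash
echo '0 -0.052 0 -0.03 0 0 0 | 0 -0.12 0 -0.066 0 0 0 | 0 -0.18 0 -0.1 0 0 0 | 0 -0.24 0 -0.13 0 0 0 | 0 -0.28 0 -0.15 0 0 0 | 0 -0.28 0 -0.15 0 0 0 | 0 -0.28 0 -0.15 0 0 0 | 0 -0.28 0 -0.15 0 0 0 | 0 -0.28 0 -0.15 0 0 0 | 0 -0.28 0 -0.15 0 0 0 | 0 -0.28 0 -0.15 0 0 0 | 0 -0.28 0 -0.15 0 0 0 | 0 -0.28 0 -0.15 0 0 0 | 0 -0.28 0 -0.15 0 0 0 | 0 -0.28 0 -0.15 0 0 0 | 0 -0.28 0 -0.15 0 0 0' | python3 jog.py
python3 - <<'E'
from h import *
a=ctrl.get_image("top")[90:290,90:330,::-1];b=ctrl.get_image("scene")[130:330,110:350,::-1]
cv2.imwrite("pics/c5.png",cv2.resize(np.hstack([a,b]),None,fx=1.6,fy=1.6))
E
```

```text
t: 11.87
tool_pos: [0.3917, 0.2213, 0.1446]
tool_rot: [-2.988, -0.299, -0.751]
contact_force: [-0.7, 0.1, 0.2]
opening: -0.0001
grip_force: 0.0
```

View pics/c5.png

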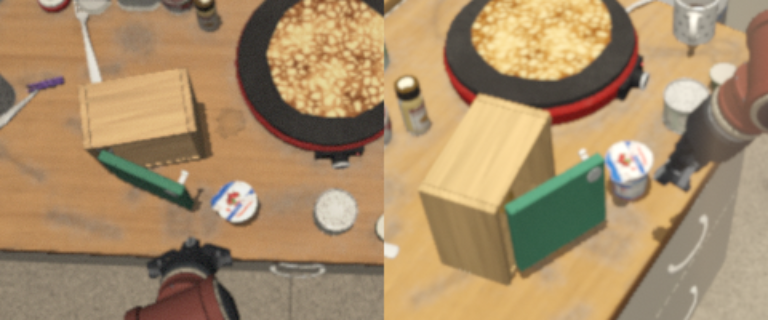

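The door stands ajar (top crop edge (100,150) to (190,205)), the tub stands upright beside it, and the gripper is clear. I'll let it settle, check the angle and hand in.

```bash
echo '0 0 0 0 0 0 0 | 0 0 0 0 0 0 0 | 0 0 0 0 0 0 0 | 0 0 0 0 0 0 0 | 0 0 0 0 0 0 0 | 0 0 0 0 0 0 0 | 0 0 0 0 0 0 0 | 0 0 0 0 0 0 0 | 0 0 0 0 0 0 0 | 0 0 0 0 0 0 0 | 0 0 0 0 0 0 0 | 0 0 0 0 0 0 0 | 0 0 0 0 0 0 0 | 0 0 0 0 0 0 0 | 0 0 0 0 0 0 0 | 0 0 0 0 0 0 0 | 0 0 0 0 0 0 0 | 0 0 0 0 0 0 0' | python3 jog.py
python3 - <<'E'
from h import *
def ang():
    h=cv2.cvtColor(ctrl.get_image("top"),cv2.COLOR_RGB2HSV)
    c=max(cv2.findContours(cv2.inRange(h,(70,90,30),(95,255,255)),0,2)[0],key=cv2.contourArea)
    (x,y),(w,g),a=cv2.minAreaRect(c);return c[:,0][c[:,0,0].argmin()],c[:,0][c[:,0,0].argmax()]
for _ in range(2):
    p,q=ang();d=onz("top",q,.164)-onz("top",p,.164);print(p,q,np.arctan2(-d[0],-d[1])+psi,np.linalg.norm(d))
P=onz("top",(236/1.6+90,202/1.6+90),.071);print(Rc.inv().apply(P-C))
E
```

```text
t: 13.47
tool_pos: [0.3917, 0.2212, 0.1446]
tool_rot: [-2.988, -0.299, -0.751]
contact_force: [0.0, 0.3, -0.3]
opening: 0.0
grip_force: 0.0
[152 187] [206 212] 0.5969620112462004 0.1555912567930596
[152 187] [206 212] 0.5969620112462004 0.1555912567930596
[-0.15322928 -0.13214259  0.071     ]
```

```bash
python3 -c "
from station import ctrl
print(ctrl.finish_job())"
```

```text
the job is handed in; nothing more can be done
None
```

I pushed the tub about 130 mm to the right of the cupboard's middle line, where it stands upright. Pressing the steel spot released the catch, the spring left the door still at about 0.60 rad, and I handed the job in at about 13.5 s with the arm clear; no verdict came back.

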